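Clamp the adapter block in the stop fixture

ROBOT

A 6-joint arm with a two-finger parallel gripper is mounted at the origin on the work surface. World frame = base frame: x ahead of the robot, y to its left, z up, the work surface at z = 0. Lengths are in m, angles in degrees, forces in N, time in s.
With the tool pointing down it reaches from about 0.35 to 0.925 m from the base axis. Payload 6.4 kg.
Tool frame: the origin (TCP) lies at the very end of the fingers, on their centre line; the grasp point (between the pads) lies 19 mm behind it (tcp_to_grasp is the distance from the TCP to the grasp point, in m); z points along the fingers, x is the direction in which the jaws open and shut, and the axes are right-handed (so a half turn about z gives the same grasp; the last joint's range is limited). The gripper opens to 94 mm and grips with 3 to 60 N. Pads are 16 mm wide; open, the fingers measure 119 mm over their backs; the gripper's body (75 mm by 177 mm) begins 78 mm behind the grasp point.
Start: joints at [53.852, 14.043, 89.255, -0, 76.702, -9.975], TCP at [0.287, 0.583, 0.205] pointing down, gripper open.
Joint ranges: [-179.41, 179.41], [-58.25, 129.5], [7.25, 145.43], [-54.29, 234.29], [11.92, 165.04], [-157.13, 157.13]. Speed limits (degrees/s): [147.25, 147.25, 180, 180, 180, 180].

INTERFACE

Orientations are given as [roll, pitch, yaw] about the fixed x, y, z axes, in that order (R = Rz(yaw) Ry(pitch) Rx(roll)).
In Python, from cell import get_obs, get_image, close_job, look_for, masks_of, mark_of, tcp_to_grasp gives the robot as it stands.
- The arm moves only by the shell command python3 -m handwheel 'ROWS' [OPENING] [FORCE]. ROWS is JSON, a list of rows, each an object of numbers: "dx", "dy", "dz": the shift along the tool's x, y, z in mm; "ax", "ay", "az": the turn, a rotation vector about the tool's x, y, z in degrees. In form: [{"dx": .., "dy": .., "dz": .., "ax": .., "ay": .., "az": ..}, ...]. A call has 1 to 20 rows; each row shifts and turns the commanded pose from where the row before left it, along the tool's axes as they then stand; what a row does not reach is not made up. A row lasts 1/10 s, in which the tool goes at most 50 mm and 8.59 degrees, less where a joint would pass 70% of its speed; a pose out of reach is approached as far as the arm can. A call is refused whole if a number of a shift passes 50 or a number of a turn 8.59, either way. A call with a gripper value outside its range is refused whole. OPENING is the finger opening in mm, from 0 to 94, set as the call begins (- or left out, the last holds). The fingers move at their own pace and stop on an object; FORCE is the grip in N (left out, the last holds). Time passes only in rows, so rows that do not move let the fingers close. It gives the time, the measured TCP pose, the force and the opening at its end, in the units of the state.
- get_obs(): the state, without advancing time (a new reading comes with each control period).
- get_image(name): name is "scene" or "top" or "wrist"; returns a dict with "pixels" (420x560x3 uint8, blue, green, red), "K" (3x3 intrinsics, pixels), "rvec" (rotation vector, rad) and "tvec" (3), from world to camera coordinates, as OpenCV has them. Camera axes: x right, y down, z forward; pixel columns grow to the right and rows downward; lengths in m; the calibration is good to about 2 mm. A picture is of the moment at which its call begins. There is no depth.
- close_job(): hands the job in, once; it reports no verdict.
Trained networks look in a picture, given as the dict that the camera call returned (one of the last four; its "shot" number tells which), for a name from the list of things; names that differ only in an ending like _2 or _b are one class to them, and where a whole thing is asked for, a point or a joint stands for the part that bears it (a point fixed in the world has none). Each returns a list of dicts, best first, with "p" (0 to 1); they miss things now and then, are a little off and sometimes report something else, mostly with a low value. They report only what shows in the picture. A call takes as long as a camera call. They do not tell look-alikes from the thing itself.
- look_for(thing, picture): "xy" ([column, row] as shares, 0 to 1, of the picture: columns of its width, rows of its height, amid what is visible of it).
- masks_of(thing, picture): "region" (420x560 bool, what is visible of it) and "xy" ([column, row] as shares, 0 to 1, of the picture: columns of its width, rows of its height, amid what is visible of it).
- mark_of(thing, picture): "xy" ([column, row] as shares, 0 to 1, of the picture: columns of its width, rows of its height: a listed point, or the origin of a listed thing).
The state is a dict: "time": time; "joint_pos": joint angles; "joint_velocities": joint speeds; "joint_efforts": joint torques, N m; "tool_pos": TCP position; "orientation": TCP orientation; "ft_force": force on the tool from outside, world axes, zero at the start; "ft_torque": the same for the moment, N m; "finger_gap": finger opening in m.
Only numpy, scipy, OpenCV 4.12 (cv2) and the standard library are available. Lean on these libraries where they do the work, as an engineer would, in place of code of your own. Each camera call takes 0.05 s, during which the arm holds its last target. There are 200 camera calls.

TASK

Turn the black bar knob to free the sliding stop of the steel fixture, and put the long aluminium adapter block (the one with two holes in its top) from the stall rack lengthwise on the bed, holes up, centred over the dark slot and butted flush against the fixed end stop. Then bring the sliding stop up against the block so that no gap is left and turn the knob back until it is clamped tight. Never drag the sliding stop while it is clamped, and leave everything else where it is.

Things in the scene. Friction and masses are not known exactly. Their poses are not given: they have to be found in the camera images.
- stop_face (a point): Foot of the fixed end stop's inner face, on the bed's surface and centre line. x runs along the bed into the end stop, y across, z up. The end stop is a steel block 30 mm long, 60 wide, 40 high above the bed. The bed (steel plate 290 x 90 mm) reaches from 245 mm on the -x side of this point to 45 mm on its +x side and has a dark slot along its centre line.
- fixture: The steel fixture, fixed to the bench left or right of the rack; place and direction vary. Origin under the centre of its bed plate (290 x 90 mm, 12 mm thick: the bed is 12 mm above the bench), x along the bed towards the fixed end stop, whose inner face is at x = +100 mm.
- carriage_face (a point): Foot, on the bed's surface, of the inner face of the sliding stop (carriage): an aluminium block 60 mm long along the bed, 60 wide, 36 high above the bed, with a 100 mm wide, 10 mm high foot. Axes as stop_face. The carriage lies on the -x side of this point.
- carriage (a joint): Clear gap in m between the fixed end stop's face and the sliding stop's face, 0 to 0.072. It starts too narrow for the adapter, and is held firmly while the clamp is tight; free, it slides with 2 to 3 N.
- clamp_grip (a point): On the axis of the clamp's bar knob, 1 mm above the middle of the bar's height; the knob stands on the sliding stop, 30 mm behind its face. The bar is black, 46 mm long along this point's y axis, 12 wide (x axis), 22 high; this point is 74 mm above the bench and the bar's underside is 14 mm above the carriage's top.
- clamp (a joint): Angle of the clamp knob in rad, growing clockwise seen from above: 0 = fully loose (end of travel, bar across the bed), below 0.5 free, above 0.95 clamped tight, 1.3 = end of travel (bar nearly along the bed). The screw begins to bite at 0.6. It starts tight.
- rack: Grey plastic stall rack fixed to the bench: base plate 150 (x) x 162 (y) x 6 mm, origin under its centre. Three stalls at y = -50, 0 and +50 mm, each between two walls 46 mm long (x), 5 thick, 24 high above the plate, 30 mm apart inside. The parts lie in the stalls along x, level with the walls' tops; they can be taken only by their ends.
- adapter: The adapter block: aluminium, 56 (x) x 26 (y) x 24 (z) mm, about 0.1 kg, with two dark 9 mm holes in its top. Origin at the centre of its underside. It starts in any one of the rack's three stalls, its underside 6 mm above the bench.
- short_block: Bystander in a stall: aluminium block 38 x 26 x 24 mm with one hole in its top, origin at the centre of its underside.
- bushing: Bystander in a stall: aluminium round bushing, 26 mm diameter, 50 mm long, lying along its x axis; origin under its centre.
- pump: Bystander: aluminium hand pump standing upright on the bench between fixture and rack, 60 mm wide foot, 38 mm wide handle, 185 mm high; origin at the centre of its underside.
- tire_lever: Bystander: red tire lever lying flat, about 125 mm along x, 16 wide; origin under the middle.
- valve_stem: Bystander: steel valve stem, 40 mm long, 16 mm thick, lying on the bench along x; origin under its middle.
- wrench: Bystander: steel wrench 160 mm long, lying flat.
- mat: White silicone mat 140 x 100 x 4 mm with four black caps fixed on it (20 mm high); origin under its centre.
Things that resemble listed ones, but are neither listed nor needed, are in the scene too. What is shaped like the adapter but orange or pink is not meant.

How it is judged (in metres and radians):
On the way, in this order (a step that is already met when the one before it is completed fails the run):
1. the clamp is freed (knob below 0.5 rad) (value of joint clamp below 0.5 rad), for 0.1 s.
2. with the clamp free, the adapter lies on the bed flush against the fixed stop (x of adapter in the frame of stop_face between -0.0305 and -0.0255 m and y of adapter in the frame of stop_face between -0.01 and 0.01 m and z of adapter in the frame of stop_face between -0.002 and 0.002 m and angle between the x axis of adapter and the x axis of stop_face, either way round below 0.06 rad and angle between adapter's own z axis and vertical below 0.05 rad and value of joint clamp below 0.7 rad), for 0.1 s.
At the end, for the whole second after the job is handed in: The adapter lies level on the bed, holes up, lengthwise within 0.06 rad, flush within 2.5 mm of the fixed stop and within 10 mm of the centre line; the sliding stop stands against it (gap between the stops under 58.5 mm); the clamp knob is above 0.95 rad; the adapter is at rest (x of adapter in the frame of stop_face between -0.0305 and -0.0255 m and y of adapter in the frame of stop_face between -0.01 and 0.01 m and z of adapter in the frame of stop_face between -0.002 and 0.002 m and angle between the x axis of adapter and the x axis of stop_face, either way round below 0.06 rad and angle between adapter's own z axis and vertical below 0.05 rad and value of joint carriage below 0.0585 m and value of joint clamp above 0.95 rad and linear speed of adapter below 0.02 m/s); the robot touches nothing.
It fails at once if the sliding stop is dragged (over 30 mm/s) while clamped (value of joint clamp above 0.9 rad and (velocity of joint carriage above 0.03 m/s or velocity of joint carriage below -0.03 m/s)).
It fails at once if the pump is tipped (angle between pump's own z axis and vertical above 0.4 rad).
It fails at once if another part in the rack (short block or bushing) is moved more than 25 mm (distance of any of short_block, bushing from where it was at the start of the episode above 0.025 m).
It fails at once if another bystander (pump, tire lever, valve stem or wrench) is moved more than 25 mm (distance of any of pump, tire_lever, valve_stem, wrench from where it was at the start of the episode above 0.025 m).
It also fails if it takes over 72 s, if anything falls off the work surface, if the arm or the gripper's body presses on something with over 40 N, if the wrist force passes 120 N, or if a joint passes its speed limit or range.

## Working session

There is one attempt and no reset: what is moved stays moved. The work goes in short steps, Python scripts to look and compute and a shell command to move; the robot and the scene stay as the last step left them, time stands still between calls to the robot, and variables do not carry over. Pictures are saved under pics/ and viewed, about 8 in all and at most 12, crops included, and the job is handed in when it is done.

```bash
mkdir -p pics; ls; cat > h.py <<'E'
import numpy as np, cv2
from cell import *
def cam(im):
    R=cv2.Rodrigues(np.array(im["rvec"],float))[0]; return np.array(im["K"],float),R,np.array(im["tvec"],float).ravel()
def ray(im,xy,z):
    K,R,t=cam(im); d=R.T@np.linalg.inv(K)@np.array([xy[0]*560,xy[1]*420,1.]); c=-R.T@t
    return c+d*(z-c[2])/d[2]
def proj(im,P):
    K,R,t=cam(im); p=(K@(R@np.array(P,float).T+t[:,None])).T; return p[:,:2]/p[:,2:]
E
python3 - <<'E'
from h import *
o=get_obs(); print(o)
a=get_image("scene");b=get_image("top")
cv2.imwrite("pics/a.png",cv2.resize(a["pixels"],(800,600)));cv2.imwrite("pics/b.png",cv2.resize(b["pixels"],(800,600)))
Z=dict(stop_face=.012,fixture=0,carriage_face=.012,clamp_grip=.074,rack=0,adapter=.006,short_block=.006,bushing=.006,pump=0,tire_lever=0,valve_stem=0,wrench=0,mat=0)
for n,z in Z.items():
  for nm,im in(("s",a),("t",b)):
    print(n,nm,[(round(m["p"],2),np.round(np.array(m["xy"])*[800,600]),np.round(ray(im,m["xy"],z)[:2],4)) for m in mark_of(n,im)[:3]])
E
```

```text
pics
{'time': 0.0, 'joint_pos': array([ 5.38540645e+01,  1.40819846e+01,  8.93227410e+01,  1.87146455e-03,
        7.67025160e+01, -9.97365267e+00]), 'joint_velocities': array([ 0.09940652, -0.04830768,  0.0162575 , -0.03291834,  0.09706781,
        0.02387751]), 'joint_efforts': array([ 1.46665434e-04, -4.15837133e+01, -3.14601517e+01,  6.84971851e-02,
        3.32265731e-02, -1.42352233e-04]), 'tool_pos': array([0.28631548, 0.58288907, 0.20438956]), 'orientation': array([-1.79979633e+02,  1.05305561e-01,  6.38273037e+01]), 'ft_force': array([0.43283211, 0.87407689, 0.06060093]), 'ft_torque': array([-0.03272716,  0.05868487,  0.00649474]), 'finger_gap': 0.09393766154053737}
stop_face s [(0.74, array([486., 262.]), array([0.5662, 0.2421])), (0.55, array([483., 267.]), array([0.5744, 0.2239]))]
stop_face t [(0.91, array([293., 313.]), array([0.5894, 0.2305]))]
fixture s []
fixture t [(0.58, array([288., 363.]), array([0.4787, 0.2478]))]
carriage_face s [(0.85, array([488., 261.]), array([0.5686, 0.2477])), (0.63, array([421., 300.]), array([0.5482, 0.0627]))]
carriage_face t [(0.76, a
[... 1113 characters left out ...]
 (0.61, array([464., 245.]), array([0.4866, 0.2662]))]
pump t [(0.82, array([390., 294.]), array([0.6179, 0.0102]))]
tire_lever s [(0.9, array([463., 413.]), array([ 0.7714, -0.074 ]))]
tire_lever t [(0.56, array([424., 226.]), array([ 0.7732, -0.0813])), (0.38, array([366., 327.]), array([0.5466, 0.0698]))]
valve_stem s [(0.5, array([424., 304.]), array([0.5515, 0.0672]))]
valve_stem t []
wrench s [(0.78, array([180., 491.]), array([ 0.5619, -0.4644]))]
wrench t [(0.73, array([603., 302.]), array([ 0.5576, -0.4713]))]
mat s [(0.78, array([542., 225.]), array([0.5696, 0.4478]))]
mat t [(0.56, array([188., 336.]), array([0.56  , 0.4698])), (0.52, array([368., 335.]), array([0.5266, 0.0659]))]
```

View pics/a.png

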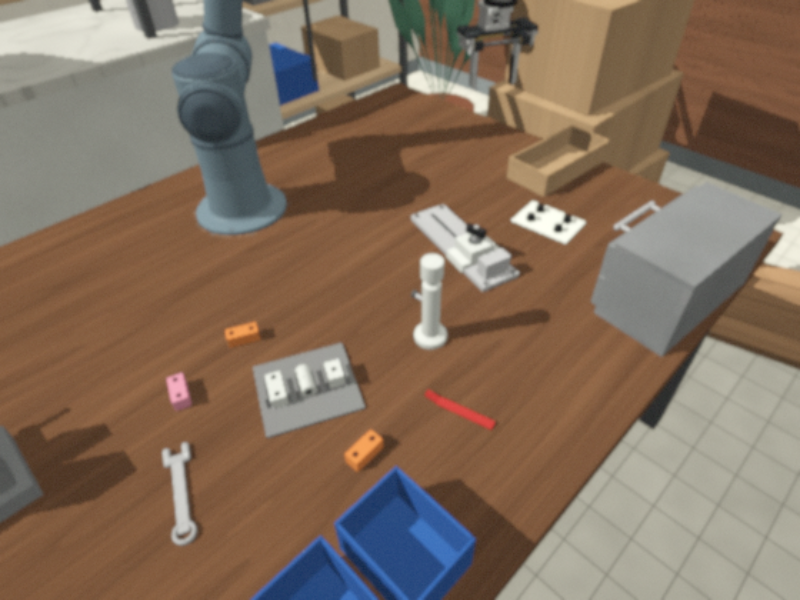

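View pics/b.png

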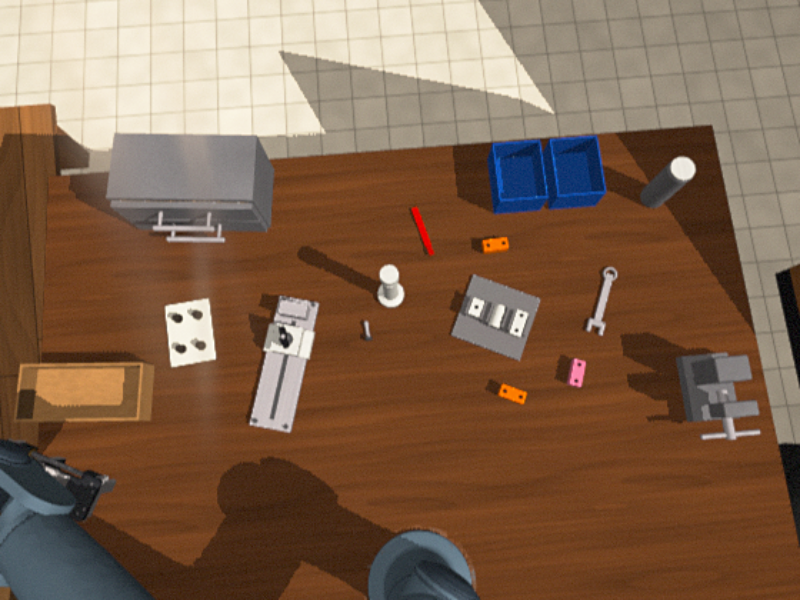

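The scene view shows the fixture at the left with its knob near (476,232), and the rack at (305,388). The adapter, with two holes, is in the right-hand stall at (277,386). The top view agrees: fixture (288,363), adapter (517,322). The two-hole orange and pink blocks are decoys. Next I'll move over the knob.

```bash
python3 -m handwheel '[{"dx":-16.3,"dy":30.6,"dz":-5},{"dx":-16.3,"dy":30.6,"dz":-5},{"dx":-16.3,"dy":30.6,"dz":-5},{"dx":-16.3,"dy":30.6,"dz":-5},{"dx":-16.3,"dy":30.6,"dz":-5},{"dx":-16.3,"dy":30.6,"dz":-5},{"dx":-16.3,"dy":30.6,"dz":-5},{"dx":-16.3,"dy":30.6,"dz":-5},{"dx":-16.3,"dy":30.6,"dz":-5},{"dx":-16.3,"dy":30.6,"dz":-5},{"dx":-16.3,"dy":30.6},{"dx":-16.3,"dy":30.6},{"az":-7.4},{"az":-7.4},{"az":-7.4},{"az":-7.4},{"az":-7.4},{}]'
cat >> h.py <<'E'
Z=dict(stop_face=.012,fixture=0,carriage_face=.012,clamp_grip=.074,rack=0,adapter=.006,short_block=.006,bushing=.006)
def marks(im,names,k=2,Z=Z):
    for n in names: print(n,[(round(m["p"],2),np.round(np.array(m["xy"])*[560,420]),np.round(ray(im,m["xy"],Z[n])[:2],4)) for m in mark_of(n,im)[:k]])
def rpt(P,yaw=None):
    """tool-frame shift mm to world P, then az to yaw"""
    o=get_obs(); y=np.radians(o["orientation"][2]); d=(np.array(P)-o["tool_pos"][:len(P)])*1000
    c,s=np.cos(y),np.sin(y); print("at",np.round(o["tool_pos"],4),np.round(o["orientation"],2),"dx %.1f dy %.1f dz %.1f"%(c*d[0]+s*d[1],s*d[0]-c*d[1],-d[2] if len(P)>2 else 0),
      "az %.1f"%((o["orientation"][2]-yaw+180)%360-180) if yaw is not None else "", "gap %.4f"%o["finger_gap"],"F",np.round(o["ft_force"],1))
E
python3 - <<'E'
from h import *
im=get_image("wrist"); cv2.imwrite("pics/c.png",im["pixels"])
marks(im,["stop_face","carriage_face","clamp_grip","fixture"])
m=masks_of("clamp_grip",im)
for q in m[:2]: print(q["p"],q["xy"],q["region"].sum(),cv2.minAreaRect(np.argwhere(q["region"])[:,::-1].astype(np.float32)))
print(proj(im,[get_obs()["tool_pos"]]))
E
```

```text
stop_face []
carriage_face []
clamp_grip []
fixture []
[[285.56839322 258.77428071]]validation failed for argument at $[0]...
```

View pics/c.png

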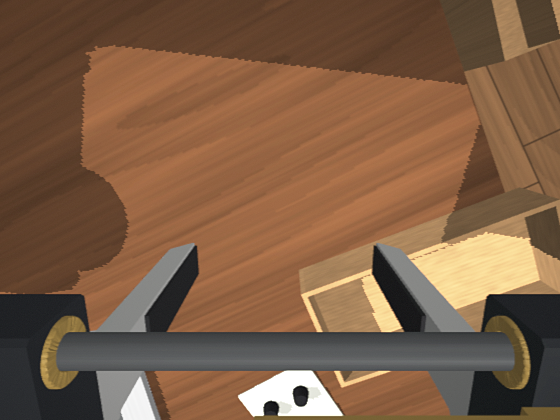

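The call was refused, probably because each row needs all six keys, so the arm hasn't moved. The wrist view shows only the mat and the fixture's corner at the bottom.

```bash
python3 -m handwheel '[{"dx":-16.3,"dy":30.6,"dz":-5,"ax":0,"ay":0,"az":0},{"dx":-16.3,"dy":30.6,"dz":-5,"ax":0,"ay":0,"az":0},{"dx":-16.3,"dy":30.6,"dz":-5,"ax":0,"ay":0,"az":0},{"dx":-16.3,"dy":30.6,"dz":-5,"ax":0,"ay":0,"az":0},{"dx":-16.3,"dy":30.6,"dz":-5,"ax":0,"ay":0,"az":0},{"dx":-16.3,"dy":30.6,"dz":-5,"ax":0,"ay":0,"az":0},{"dx":-16.3,"dy":30.6,"dz":-5,"ax":0,"ay":0,"az":0},{"dx":-16.3,"dy":30.6,"dz":-5,"ax":0,"ay":0,"az":0},{"dx":-16.3,"dy":30.6,"dz":-5,"ax":0,"ay":0,"az":0},{"dx":-16.3,"dy":30.6,"dz":-5,"ax":0,"ay":0,"az":0},{"dx":-16.3,"dy":30.6,"dz":0,"ax":0,"ay":0,"az":0},{"dx":-16.3,"dy":30.6,"dz":0,"ax":0,"ay":0,"az":0},{"dx":0,"dy":0,"dz":0,"ax":0,"ay":0,"az":-7.4},{"dx":0,"dy":0,"dz":0,"ax":0,"ay":0,"az":-7.4},{"dx":0,"dy":0,"dz":0,"ax":0,"ay":0,"az":-7.4},{"dx":0,"dy":0,"dz":0,"ax":0,"ay":0,"az":-7.4},{"dx":0,"dy":0,"dz":0,"ax":0,"ay":0,"az":-7.4},{"dx":0,"dy":0,"dz":0,"ax":0,"ay":0,"az":0}]'
python3 - <<'E'
from h import *
print(get_obs()["tool_pos"],get_obs()["orientation"])
im=get_image("wrist"); cv2.imwrite("pics/d.png",im["pixels"])
marks(im,["stop_face","carriage_face","clamp_grip","fixture"])
K,R,t=cam(im); print(-R.T@t, R[2])
E
```

```text
time: 3.5
tool_pos: [0.53, 0.2458, 0.2555]
orientation: [180.0, 0.0, 100.8]
ft_force: [-0.5, 0.4, -0.0]
finger_gap: 0.0941
[0.52999583 0.24583179 0.25550427] [1.79995108e+02 8.76338593e-04 1.00809755e+02]
stop_face [(0.78, array([261., 216.]), array([0.5781, 0.2252]))]
carriage_face []
clamp_grip [(0.58, array([284., 190.]), array([0.5286, 0.2448]))]
fixture [(0.59, array([300., 145.]), array([0.4849, 0.2563]))]
[0.45748666 0.23118649 0.43474393] [ 0.25033242  0.04955458 -0.96689091]
```

View pics/d.png

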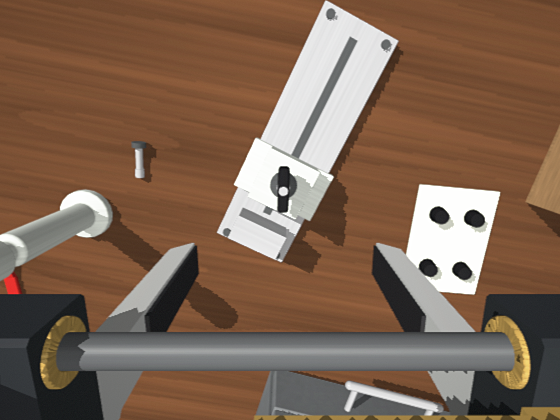

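The bed's corners are near (326,2), (397,42), (281,262) and (218,233). The bar knob runs from (284,167) to (283,212), and its axis is near (283,190).

```bash
cat > g.py <<'E'
from h import *
im=get_image("wrist")
C=[ray(im,np.array(p)/[560,420],.012)[:2] for p in[(326,2),(397,42),(281,262),(218,233)]]
C=np.array(C);print(C)
a=(C[2]+C[3])/2-(C[0]+C[1])/2; print("len",np.linalg.norm(a),"yaw",np.degrees(np.arctan2(a[1],a[0])),"cen",C.mean(0))
B=[ray(im,np.array(p)/[560,420],.084)[:2] for p in[(284,167),(283,212)]];b=B[1]-B[0];print("bar",B,np.linalg.norm(b),np.degrees(np.arctan2(b[1],b[0])),(B[0]+B[1])/2)
# black bar segmentation
g=im["pixels"].max(2)[150:225,262:305]<60
p=np.argwhere(g)[:,::-1]+[262,150]; r=cv2.minAreaRect(p.astype(np.float32)); print(r,cv2.boxPoints(r).round(1).tolist())
E
python3 g.py
```

```text
[[0.33269978 0.25272249]
 [0.35633194 0.33722276]
 [0.63325592 0.26045144]
 [0.60972204 0.17615953]]
len 0.28738816890826874 yaw -15.472277298788763 cen [0.48300242 0.25663906]
bar [array([0.5039106, 0.2398542]), array([0.54917306, 0.24740624])] 0.04588816576721068 9.472542446670191 [0.52654183 0.24363022]
((285.0, 189.0), (14.0, 44.0), 0.0) [[278.0, 211.0], [278.0, 167.0], [292.0, 167.0], [292.0, 211.0]]
```

```bash
python3 -c "
from h import *
rpt((.5268,.2442,.055),99.5)"
```

```text
at [0.53   0.2459 0.2555] [180.    -0.   100.76] dx -1.1 dy -3.4 dz 200.5 az 1.3 gap 0.0936 F [-0.4  0.1 -0.1]
```

```bash
python3 -m handwheel '[{"dx":-1.1,"dy":-3.4,"dz":20,"ax":0,"ay":0,"az":1.3},{"dx":0,"dy":0,"dz":30,"ax":0,"ay":0,"az":0},{"dx":0,"dy":0,"dz":30,"ax":0,"ay":0,"az":0},{"dx":0,"dy":0,"dz":30,"ax":0,"ay":0,"az":0},{"dx":0,"dy":0,"dz":30,"ax":0,"ay":0,"az":0},{"dx":0,"dy":0,"dz":30,"ax":0,"ay":0,"az":0},{"dx":0,"dy":0,"dz":20,"ax":0,"ay":0,"az":0},{"dx":0,"dy":0,"dz":10,"ax":0,"ay":0,"az":0},{"dx":0,"dy":0,"dz":0,"ax":0,"ay":0,"az":0},{"dx":0,"dy":0,"dz":0,"ax":0,"ay":0,"az":0}]' 50
python3 -m handwheel '[{"dx":0,"dy":0,"dz":0,"ax":0,"ay":0,"az":0},{"dx":0,"dy":0,"dz":0,"ax":0,"ay":0,"az":0},{"dx":0,"dy":0,"dz":0,"ax":0,"ay":0,"az":0},{"dx":0,"dy":0,"dz":0,"ax":0,"ay":0,"az":0},{"dx":0,"dy":0,"dz":0,"ax":0,"ay":0,"az":0},{"dx":0,"dy":0,"dz":0,"ax":0,"ay":0,"az":0},{"dx":0,"dy":0,"dz":0,"ax":0,"ay":0,"az":0},{"dx":0,"dy":0,"dz":0,"ax":0,"ay":0,"az":0}]' 5 35
python3 -c "
from h import *
rpt((.5268,.2442,.055),99.5)"
```

```text
time: 4.8
tool_pos: [0.5276, 0.2443, 0.0565]
orientation: [179.9, -0.0, 99.5]
ft_force: [0.2, 0.7, -0.0]
finger_gap: 0.0501
time: 5.6
tool_pos: [0.5271, 0.2434, 0.0557]
orientation: [-180.0, 0.1, 99.5]
ft_force: [0.4, -5.9, 3.2]
finger_gap: 0.0126
at [0.5271 0.2434 0.0557] [-1.7999e+02  8.0000e-02  9.9540e+01] dx 0.8 dy -0.1 dz 0.7 az 0.0 gap 0.0126 F [ 0.4 -5.9  3.2]
```

Gripped: the gap is 12.6 mm. Now I'll turn it counter-clockwise.

```bash
python3 -m handwheel '[{"dx":0,"dy":0,"dz":0,"ax":0,"ay":0,"az":-5},{"dx":0,"dy":0,"dz":0,"ax":0,"ay":0,"az":-5},{"dx":0,"dy":0,"dz":0,"ax":0,"ay":0,"az":-5},{"dx":0,"dy":0,"dz":0,"ax":0,"ay":0,"az":-5},{"dx":0,"dy":0,"dz":0,"ax":0,"ay":0,"az":-5},{"dx":0,"dy":0,"dz":0,"ax":0,"ay":0,"az":-5},{"dx":0,"dy":0,"dz":0,"ax":0,"ay":0,"az":-5},{"dx":0,"dy":0,"dz":0,"ax":0,"ay":0,"az":-5},{"dx":0,"dy":0,"dz":0,"ax":0,"ay":0,"az":-5},{"dx":0,"dy":0,"dz":0,"ax":0,"ay":0,"az":-5},{"dx":0,"dy":0,"dz":0,"ax":0,"ay":0,"az":-5},{"dx":0,"dy":0,"dz":0,"ax":0,"ay":0,"az":-5},{"dx":0,"dy":0,"dz":0,"ax":0,"ay":0,"az":0},{"dx":0,"dy":0,"dz":0,"ax":0,"ay":0,"az":0}]'
python3 -c "
from h import *
o=get_obs();print(o['ft_torque'],o['joint_pos'][5])
c=np.array([.9638,-.2667]);p=np.array([.5268,.2442])-.047*c
rpt(p,164.5)"
```

```text
time: 7.0
tool_pos: [0.5271, 0.2432, 0.0556]
orientation: [-179.9, 0.0, 159.5]
ft_force: [-0.2, -6.1, 3.0]
finger_gap: 0.0123
[-1.1878362   0.07419986 -0.09089712] -145.8356324946389
at [0.5271 0.2432 0.0556] [-1.7990e+02  4.0000e-02  1.5953e+02] dx 47.4 dy -3.2 dz 0.0 az -5.0 gap 0.0123 F [-0.2 -6.1  3. ]
```

```bash
python3 -m handwheel '[{"dx":3.8,"dy":-0.3,"dz":0,"ax":0,"ay":0,"az":0},{"dx":3.8,"dy":-0.3,"dz":0,"ax":0,"ay":0,"az":0},{"dx":3.8,"dy":-0.3,"dz":0,"ax":0,"ay":0,"az":0},{"dx":3.8,"dy":-0.3,"dz":0,"ax":0,"ay":0,"az":0},{"dx":3.8,"dy":-0.3,"dz":0,"ax":0,"ay":0,"az":0},{"dx":3.8,"dy":-0.3,"dz":0,"ax":0,"ay":0,"az":0},{"dx":3.8,"dy":-0.3,"dz":0,"ax":0,"ay":0,"az":0},{"dx":3.8,"dy":-0.3,"dz":0,"ax":0,"ay":0,"az":0},{"dx":3.8,"dy":-0.3,"dz":0,"ax":0,"ay":0,"az":0},{"dx":3.8,"dy":-0.3,"dz":0,"ax":0,"ay":0,"az":0},{"dx":3.8,"dy":-0.3,"dz":0,"ax":0,"ay":0,"az":0},{"dx":3.8,"dy":-0.3,"dz":0,"ax":0,"ay":0,"az":0},{"dx":0,"dy":0,"dz":0,"ax":0,"ay":0,"az":0},{"dx":0,"dy":0,"dz":0,"ax":0,"ay":0,"az":0}]'
python3 -m handwheel '[{"dx":0,"dy":0,"dz":0,"ax":0,"ay":0,"az":0},{"dx":0,"dy":0,"dz":0,"ax":0,"ay":0,"az":0},{"dx":0,"dy":0,"dz":0,"ax":0,"ay":0,"az":0},{"dx":0,"dy":0,"dz":0,"ax":0,"ay":0,"az":0},{"dx":0,"dy":0,"dz":-20,"ax":0,"ay":0,"az":0},{"dx":0,"dy":0,"dz":-40,"ax":0,"ay":0,"az":0},{"dx":0,"dy":0,"dz":-40,"ax":0,"ay":0,"az":0},{"dx":0,"dy":0,"dz":-40,"ax":0,"ay":0,"az":0},{"dx":0,"dy":0,"dz":-40,"ax":0,"ay":0,"az":0},{"dx":0,"dy":0,"dz":-40,"ax":0,"ay":0,"az":0},{"dx":0,"dy":0,"dz":0,"ax":0,"ay":0,"az":0}]' 50
python3 - <<'E'
from h import *
im=get_image("wrist"); cv2.imwrite("pics/e.png",im["pixels"])
marks(im,["stop_face","carriage_face","clamp_grip","fixture"])
rpt((.523,-.264,.28),160)
E
```

```text
time: 8.4
tool_pos: [0.4822, 0.2556, 0.0556]
orientation: [-179.8, -0.1, 159.5]
ft_force: [-3.1, -7.3, 6.1]
finger_gap: 0.0124
time: 9.5
tool_pos: [0.4858, 0.2579, 0.2826]
orientation: [179.6, 0.6, 159.5]
ft_force: [0.4, -0.2, 0.3]
finger_gap: 0.0501
stop_face [(0.96, array([212., 180.]), array([0.578 , 0.2293]))]
carriage_face []
clamp_grip [(0.95, array([292., 185.]), array([0.4807, 0.2592]))]
fixture [(0.93, array([286., 172.]), array([0.4856, 0.2548]))]
at [0.4819 0.2565 0.2733] [-1.7988e+02 -1.7000e-01  1.5953e+02] dx -220.5 dy -473.3 dz -6.7 az -0.5 gap 0.0500 F [ 0.1  0.1 -0.7]
```

View pics/e.png

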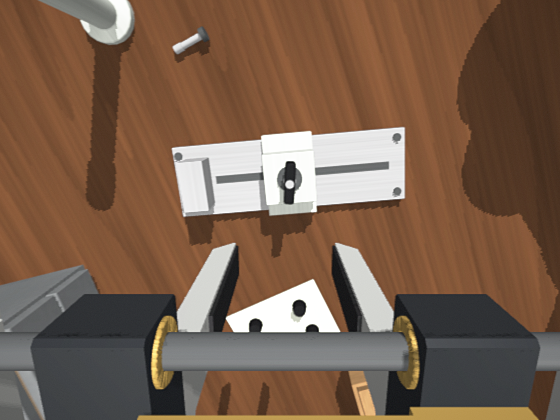

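The carriage has moved back with the bar across the bed. The knob axis is at (290,184) and the stop's inner face is near column 210. I'll refine the fixture pose here, then turn and go to the rack.

```bash
python3 - <<'E'
from h import *
im=get_image("wrist")
f=lambda p,z: ray(im,np.array(p)/[560,420],z)[:2]
px=im["pixels"]; cv2.imwrite("pics/f.png",cv2.resize(px[100:240,150:430],(800,400),interpolation=cv2.INTER_CUBIC))
C=np.array([f(p,.012) for p in[(173,149),(404,128),(404,198),(184,216)]])
a=(C[0]+C[3]-C[1]-C[2])/2;print(np.linalg.norm(a),np.degrees(np.arctan2(a[1],a[0])),C.mean(0))
marks(im,["stop_face","clamp_grip","fixture"])
E
python3 -m handwheel '[{"dx":0,"dy":0,"dz":0,"ax":0,"ay":0,"az":8.5},{"dx":0,"dy":0,"dz":0,"ax":0,"ay":0,"az":8.5},{"dx":0,"dy":0,"dz":0,"ax":0,"ay":0,"az":8.5},{"dx":0,"dy":0,"dz":0,"ax":0,"ay":0,"az":8.5},{"dx":0,"dy":0,"dz":0,"ax":0,"ay":0,"az":8.5},{"dx":0,"dy":0,"dz":0,"ax":0,"ay":0,"az":8.5},{"dx":0,"dy":0,"dz":0,"ax":0,"ay":0,"az":8.5},{"dx":0,"dy":0,"dz":0,"ax":0,"ay":0,"az":8.5},{"dx":0,"dy":0,"dz":0,"ax":0,"ay":0,"az":8.5},{"dx":0,"dy":0,"dz":0,"ax":0,"ay":0,"az":8.5},{"dx":0,"dy":0,"dz":0,"ax":0,"ay":0,"az":8.5},{"dx":0,"dy":0,"dz":0,"ax":0,"ay":0,"az":8.5},{"dx":0,"dy":0,"dz":0,"ax":0,"ay":0,"az":8.5},{"dx":0,"dy":0,"dz":0,"ax":0,"ay":0,"az":8.5},{"dx":0,"dy":0,"dz":0,"ax":0,"ay":0,"az":8.5},{"dx":0,"dy":0,"dz":0,"ax":0,"ay":0,"az":8.5},{"dx":0,"dy":0,"dz":0,"ax":0,"ay":0,"az":8.5},{"dx":0,"dy":0,"dz":0,"ax":0,"ay":0,"az":8.5},{"dx":0,"dy":0,"dz":0,"ax":0,"ay":0,"az":8.5},{"dx":0,"dy":0,"dz":0,"ax":0,"ay":0,"az":8.5}]'
python3 -m handwheel '[{"dx":9.6,"dy":36,"dz":0,"ax":0,"ay":0,"az":0},{"dx":9.6,"dy":36,"dz":0,"ax":0,"ay":0,"az":0},{"dx":9.6,"dy":36,"dz":0,"ax":0,"ay":0,"az":0},{"dx":9.6,"dy":36,"dz":0,"ax":0,"ay":0,"az":0},{"dx":9.6,"dy":36,"dz":0,"ax":0,"ay":0,"az":0},{"dx":9.6,"dy":36,"dz":0,"ax":0,"ay":0,"az":0},{"dx":9.6,"dy":36,"dz":0,"ax":0,"ay":0,"az":0},{"dx":9.6,"dy":36,"dz":0,"ax":0,"ay":0,"az":0},{"dx":9.6,"dy":36,"dz":0,"ax":0,"ay":0,"az":0},{"dx":9.6,"dy":36,"dz":0,"ax":0,"ay":0,"az":0},{"dx":9.6,"dy":36,"dz":0,"ax":0,"ay":0,"az":0},{"dx":9.6,"dy":36,"dz":0,"ax":0,"ay":0,"az":0},{"dx":9.6,"dy":36,"dz":0,"ax":0,"ay":0,"az":0},{"dx":9.6,"dy":36,"dz":0,"ax":0,"ay":0,"az":0},{"dx":0,"dy":0,"dz":0,"ax":0,"ay":0,"az":0},{"dx":0,"dy":0,"dz":0,"ax":0,"ay":0,"az":0}]' 80
python3 - <<'E'
from h import *
im=get_image("wrist"); cv2.imwrite("pics/g.png",im["pixels"]); np.save("g.npy",im,allow_pickle=True)
marks(im,["rack","adapter","short_block","bushing"],3)
rpt((.523,-.264,.28),-18)
E
```

```text
0.28128079746418194 -15.507929869023547 [0.47209277 0.25269044]
stop_face [(0.77, array([202., 189.]), array([0.5826, 0.2316]))]
clamp_grip [(0.92, array([283., 188.]), array([0.483 , 0.2555]))]
fixture [(0.57, array([283., 178.]), array([0.4838, 0.2569]))]
time: 11.95
tool_pos: [0.4827, 0.2567, 0.2749]
orientation: [180.0, 0.0, -10.8]
ft_force: [-0.2, 0.1, 0.2]
finger_gap: 0.0496
time: 13.55
tool_pos: [0.5232, -0.2635, 0.2747]
orientation: [-179.9, 0.1, -10.5]
ft_force: [-0.1, 0.9, -0.3]
finger_gap: 0.0803
rack [(0.98, array([299., 144.]), array([ 0.5485, -0.2254]))]
adapter [(0.94, array([428., 129.]), array([ 0.7059, -0.2357])), (0.93, array([164., 176.]), array([ 0.3726, -0.2331])), (0.76, array([284., 177.]), array([ 0.5219, -0.2617]))]
short_block [(0.9, array([306., 100.]), array([ 0.5649, -0.1754])), (0.64, array([286., 179.]), array([ 0.5238, -0.2653]))]
bushing [(0.64, array([295., 144.]), array([ 0.5424, -0.2239])), (0.26, array([304., 102.]), array([ 0.5621, -0.1763]))]
at [ 0.5236 -0.2621  0.2756] [-1.800e+02 -1.000e-02 -1.038e+01] dx -0.2 dy 1.9 dz -4.4 az 7.6 gap 0.0801 F [ 0.5 -1.1  0. ]
```

View pics/g.png

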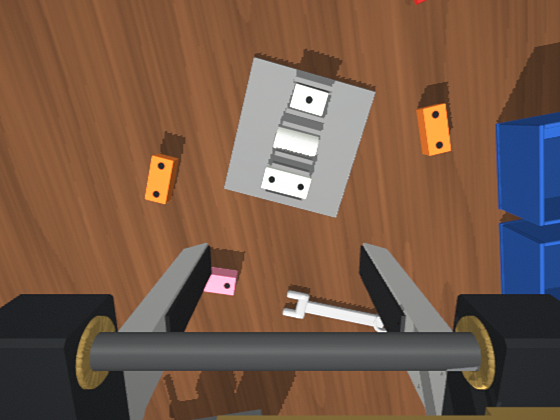

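The adapter is in the stall with holes at (271,179) and (301,187). The rack plate's corners are near (255,57), (375,93), (335,216) and (225,187).

```bash
python3 - <<'E'
from h import *
im=np.load("g.npy",allow_pickle=True).item()
f=lambda p,z: ray(im,np.array(p)/[560,420],z)[:2]
C=np.array([f(p,.006) for p in[(255,57),(375,93),(335,216),(225,187)]]);print(C)
a=(C[1]-C[0]+C[2]-C[3])/2;print("rack",np.linalg.norm(a),np.degrees(np.arctan2(a[1],a[0])),C.mean(0))
b=(C[3]-C[0]+C[2]-C[1])/2;print(np.linalg.norm(b),np.degrees(np.arctan2(b[1],b[0])))
g=cv2.cvtColor(im["pixels"],cv2.COLOR_BGR2GRAY)[160:206,255:322]
n,l,s,c=cv2.connectedComponentsWithStats((g<70).astype(np.uint8))
H=[c[i]+[255,160] for i in range(1,n) if 15<s[i,4]<90];print(H)
W=[f(h+.5,.030) for h in H];print(W)
bb=(cv2.GaussianBlur(g,(3,3),0)>215).astype(np.uint8);n,l,s,c=cv2.connectedComponentsWithStats(bb);i=1+s[1:,4].argmax()
r=cv2.minAreaRect((np.argwhere(l==i)[:,::-1]+[255,160]).astype(np.float32));bx=cv2.boxPoints(r);print(bx,np.array([f(q,.030) for q in bx]),np.mean([f(q,.030) for q in bx],0))
E
```

```text
[[ 0.51468299 -0.11690433]
 [ 0.64759034 -0.18223105]
 [ 0.5780914  -0.32436195]
 [ 0.44571817 -0.26081764]]
rack 0.14746315599789378 -25.910082253280294 [ 0.54652072 -0.22107874]
0.15889737248141111 -115.82996112849527
[array([271.17391304, 179.        ]), array([300.17391304, 186.43478261])]
[array([ 0.50779661, -0.25842429]), array([ 0.54049788, -0.2737057 ])]
[[260.41183 187.35295]
 [265.5883  166.64708]
 [311.00003 178.00002]
 [305.82358 198.70589]] [[ 0.49258071 -0.26534803]
 [ 0.50363307 -0.24193883]
 [ 0.55454688 -0.26524029]
 [ 0.54416918 -0.28918726]] [ 0.52373246 -0.2654286 ]
```

```bash
python3 -c "
from h import *
rpt((.5243,-.2658,.010),-25.8)"

```

```text
at [ 0.5236 -0.2621  0.2756] [-1.800e+02 -1.000e-02 -1.038e+01] dx 1.4 dy 3.5 dz 265.6 az 15.4 gap 0.0801 F [ 0.5 -1.1  0. ]
```

```bash
python3 -m handwheel '[{"dx":1.4,"dy":3.5,"dz":0,"ax":0,"ay":0,"az":0},{"dx":0,"dy":0,"dz":0,"ax":0,"ay":0,"az":7.7},{"dx":0,"dy":0,"dz":0,"ax":0,"ay":0,"az":7.7},{"dx":0,"dy":0,"dz":35,"ax":0,"ay":0,"az":0},{"dx":0,"dy":0,"dz":35,"ax":0,"ay":0,"az":0},{"dx":0,"dy":0,"dz":35,"ax":0,"ay":0,"az":0},{"dx":0,"dy":0,"dz":35,"ax":0,"ay":0,"az":0},{"dx":0,"dy":0,"dz":35,"ax":0,"ay":0,"az":0},{"dx":0,"dy":0,"dz":30,"ax":0,"ay":0,"az":0},{"dx":0,"dy":0,"dz":20,"ax":0,"ay":0,"az":0},{"dx":0,"dy":0,"dz":15,"ax":0,"ay":0,"az":0},{"dx":0,"dy":0,"dz":10,"ax":0,"ay":0,"az":0},{"dx":0,"dy":0,"dz":10,"ax":0,"ay":0,"az":0},{"dx":0,"dy":0,"dz":5,"ax":0,"ay":0,"az":0},{"dx":0,"dy":0,"dz":0,"ax":0,"ay":0,"az":0},{"dx":0,"dy":0,"dz":0,"ax":0,"ay":0,"az":0}]' 82
python3 -m handwheel '[{"dx":0,"dy":0,"dz":0,"ax":0,"ay":0,"az":0},{"dx":0,"dy":0,"dz":0,"ax":0,"ay":0,"az":0},{"dx":0,"dy":0,"dz":0,"ax":0,"ay":0,"az":0},{"dx":0,"dy":0,"dz":0,"ax":0,"ay":0,"az":0},{"dx":0,"dy":0,"dz":0,"ax":0,"ay":0,"az":0},{"dx":0,"dy":0,"dz":0,"ax":0,"ay":0,"az":0},{"dx":0,"dy":0,"dz":0,"ax":0,"ay":0,"az":0}]' 45 20
python3 -c "
from h import *
rpt((.5243,-.2658,.010),-25.8)"
```

```text
time: 15.4
tool_pos: [0.5246, -0.2674, 0.0111]
orientation: [180.0, -0.1, -25.9]
ft_force: [0.4, 0.8, 0.1]
finger_gap: 0.0821
time: 16.1
tool_pos: [0.5242, -0.2671, 0.0107]
orientation: [180.0, -0.0, -25.9]
ft_force: [-1.5, 1.4, 3.7]
finger_gap: 0.0556
at [ 0.5242 -0.2671  0.0107] [180.    -0.   -25.87] dx -0.5 dy -1.2 dz 0.7 az -0.1 gap 0.0556 F [-1.5  1.4  3.7]
```

```bash
python3 -m handwheel '[{"dx":0,"dy":0,"dz":-15,"ax":0,"ay":0,"az":0},{"dx":0,"dy":0,"dz":-25,"ax":0,"ay":0,"az":0},{"dx":0,"dy":0,"dz":-30,"ax":0,"ay":0,"az":0},{"dx":0,"dy":0,"dz":-20,"ax":0,"ay":0,"az":0},{"dx":-20.2,"dy":-17.6,"dz":0,"ax":0,"ay":0,"az":0},{"dx":-20.2,"dy":-17.6,"dz":0,"ax":0,"ay":0,"az":0},{"dx":-20.2,"dy":-17.6,"dz":0,"ax":0,"ay":0,"az":0},{"dx":-20.2,"dy":-17.6,"dz":0,"ax":0,"ay":0,"az":0},{"dx":-20.2,"dy":-17.6,"dz":0,"ax":0,"ay":0,"az":0},{"dx":-20.2,"dy":-17.6,"dz":0,"ax":0,"ay":0,"az":0},{"dx":-20.2,"dy":-17.6,"dz":0,"ax":0,"ay":0,"az":0},{"dx":-20.2,"dy":-17.6,"dz":0,"ax":0,"ay":0,"az":0},{"dx":0,"dy":0,"dz":0,"ax":0,"ay":0,"az":0},{"dx":0,"dy":0,"dz":0,"ax":0,"ay":0,"az":0}]'
python3 -c "
from h import *
rpt((.44,-.07,.0052),-25.8)"
```

```text
time: 17.5
tool_pos: [0.4405, -0.0698, 0.1012]
orientation: [180.0, -0.1, -25.8]
ft_force: [0.1, -0.8, -1.2]
finger_gap: 0.0557
at [ 0.4405 -0.0698  0.1012] [ 1.7999e+02 -9.0000e-02 -2.5820e+01] dx -0.4 dy 0.4 dz 96.0 az -0.0 gap 0.0557 F [ 0.1 -0.8 -1.2]
```

```bash
python3 -m handwheel '[{"dx":0,"dy":0,"dz":25,"ax":0,"ay":0,"az":0},{"dx":0,"dy":0,"dz":25,"ax":0,"ay":0,"az":0},{"dx":0,"dy":0,"dz":20,"ax":0,"ay":0,"az":0},{"dx":0,"dy":0,"dz":12,"ax":0,"ay":0,"az":0},{"dx":0,"dy":0,"dz":8,"ax":0,"ay":0,"az":0},{"dx":0,"dy":0,"dz":4,"ax":0,"ay":0,"az":0},{"dx":0,"dy":0,"dz":2,"ax":0,"ay":0,"az":0},{"dx":0,"dy":0,"dz":0,"ax":0,"ay":0,"az":0},{"dx":0,"dy":0,"dz":0,"ax":0,"ay":0,"az":0}]'
python3 -m handwheel '[{"dx":0,"dy":0,"dz":0,"ax":0,"ay":0,"az":0},{"dx":0,"dy":0,"dz":0,"ax":0,"ay":0,"az":0},{"dx":0,"dy":0,"dz":0,"ax":0,"ay":0,"az":0},{"dx":0,"dy":0,"dz":0,"ax":0,"ay":0,"az":0},{"dx":0,"dy":0,"dz":-10,"ax":0,"ay":0,"az":0},{"dx":0,"dy":0,"dz":-25,"ax":0,"ay":0,"az":0},{"dx":0,"dy":0,"dz":-25,"ax":0,"ay":0,"az":0},{"dx":0,"dy":0,"dz":0,"ax":0,"ay":0,"az":0}]' 80
python3 -m handwheel '[{"dx":0,"dy":0,"dz":0,"ax":0,"ay":0,"az":-8.2},{"dx":0,"dy":0,"dz":0,"ax":0,"ay":0,"az":-8.2},{"dx":0,"dy":0,"dz":0,"ax":0,"ay":0,"az":-8.2},{"dx":0,"dy":0,"dz":0,"ax":0,"ay":0,"az":-8.2},{"dx":0,"dy":0,"dz":0,"ax":0,"ay":0,"az":-8.2},{"dx":0,"dy":0,"dz":0,"ax":0,"ay":0,"az":-8.2},{"dx":0,"dy":0,"dz":0,"ax":0,"ay":0,"az":-8.2},{"dx":0,"dy":0,"dz":0,"ax":0,"ay":0,"az":-8.2},{"dx":0,"dy":0,"dz":0,"ax":0,"ay":0,"az":-8.2},{"dx":0,"dy":0,"dz":0,"ax":0,"ay":0,"az":-8.2},{"dx":0,"dy":0,"dz":0,"ax":0,"ay":0,"az":-8},{"dx":0,"dy":0,"dz":0,"ax":0,"ay":0,"az":0},{"dx":0,"dy":0,"dz":0,"ax":0,"ay":0,"az":0}]'
python3 -c "
from h import *
rpt((.4405,-.07,.0055),64.2)
im=get_image('wrist'); cv2.imwrite('pics/h.png',im['pixels']);np.save('g.npy',im,allow_pickle=True)"
```

```text
time: 18.4
tool_pos: [0.4408, -0.07, 0.0051]
orientation: [-180.0, -0.1, -25.9]
ft_force: [-0.3, 0.3, -0.6]
finger_gap: 0.0558
time: 19.2
tool_pos: [0.443, -0.071, 0.0684]
orientation: [-180.0, -0.4, -25.9]
ft_force: [-0.6, -0.5, 0.0]
finger_gap: 0.0801
time: 20.5
tool_pos: [0.4399, -0.0697, 0.0641]
orientation: [-180.0, -0.0, 64.0]
ft_force: [0.1, 0.0, -0.0]
finger_gap: 0.0799
at [ 0.4399 -0.0697  0.0641] [-179.96   -0.     63.96] dx -0.0 dy 0.7 dz 58.6 az -0.2 gap 0.0799 F [ 0.1  0.  -0. ]
```

View pics/h.png

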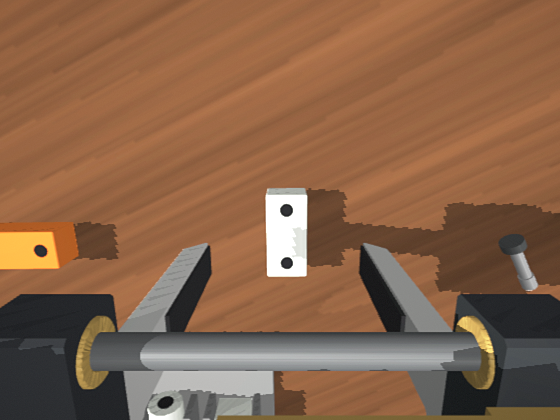

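The adapter stands level on the bench between the open fingers, with holes at (287,210) and (287,263). Now I'll regrasp it across its width.

```bash
python3 -c "
from h import *
im=np.load('g.npy',allow_pickle=True).item()
for p in [(287,210),(287,263)]: print(ray(im,np.array(p)/[560,420],.024))"
python3 -m handwheel '[{"dx":0,"dy":0.7,"dz":20,"ax":0,"ay":0,"az":-0.2},{"dx":0,"dy":0,"dz":20,"ax":0,"ay":0,"az":0},{"dx":0,"dy":0,"dz":12,"ax":0,"ay":0,"az":0},{"dx":0,"dy":0,"dz":6,"ax":0,"ay":0,"az":0},{"dx":0,"dy":0,"dz":0,"ax":0,"ay":0,"az":0},{"dx":0,"dy":0,"dz":0,"ax":0,"ay":0,"az":0}]'
python3 -m handwheel '[{"dx":0,"dy":0,"dz":0,"ax":0,"ay":0,"az":0},{"dx":0,"dy":0,"dz":0,"ax":0,"ay":0,"az":0},{"dx":0,"dy":0,"dz":0,"ax":0,"ay":0,"az":0},{"dx":0,"dy":0,"dz":0,"ax":0,"ay":0,"az":0},{"dx":0,"dy":0,"dz":0,"ax":0,"ay":0,"az":0},{"dx":0,"dy":0,"dz":0,"ax":0,"ay":0,"az":0},{"dx":0,"dy":0,"dz":0,"ax":0,"ay":0,"az":0},{"dx":0,"dy":0,"dz":0,"ax":0,"ay":0,"az":0}]' 15 20
python3 -m handwheel '[{"dx":0,"dy":0,"dz":-15,"ax":0,"ay":0,"az":0},{"dx":0,"dy":0,"dz":-40,"ax":0,"ay":0,"az":0},{"dx":0,"dy":0,"dz":-45,"ax":0,"ay":0,"az":0},{"dx":0,"dy":0,"dz":0,"ax":0,"ay":0,"az":-5.2},{"dx":0,"dy":0,"dz":0,"ax":0,"ay":0,"az":-5.2},{"dx":0,"dy":0,"dz":0,"ax":0,"ay":0,"az":0},{"dx":0,"dy":0,"dz":0,"ax":0,"ay":0,"az":0}]'
python3 -c "
from h import *
c=np.array([.9638,-.2667]);s=np.array([.4835,.2563])+.1*c;p=s-.034*c;print(s,p)
rpt((*p,.1),74.5)"
```

```text
[ 0.42526407 -0.06137986  0.024     ]
[ 0.45782885 -0.07720861  0.024     ]
time: 21.15
tool_pos: [0.4413, -0.0703, 0.007]
orientation: [179.9, 0.0, 64.3]
ft_force: [-0.1, 0.3, -0.3]
finger_gap: 0.08
time: 21.95
tool_pos: [0.4408, -0.0701, 0.0065]
orientation: [-180.0, -0.0, 64.3]
ft_force: [0.5, 0.1, 0.7]
finger_gap: 0.0256
time: 22.65
tool_pos: [0.4405, -0.07, 0.1061]
orientation: [-180.0, -0.0, 74.6]
ft_force: [-0.4, -0.5, -0.7]
finger_gap: 0.026
[0.57988 0.22963] [0.5471108 0.2386978]
at [ 0.4405 -0.07    0.1061] [-1.7995e+02 -1.0000e-02  7.4620e+01] dx 325.9 dy 21.0 dz 6.1 az 0.1 gap 0.0260 F [-0.4 -0.5 -0.7]
```

```bash
python3 -m handwheel '[{"dx":27.2,"dy":1.7,"dz":0,"ax":0,"ay":0,"az":0},{"dx":27.2,"dy":1.7,"dz":0,"ax":0,"ay":0,"az":0},{"dx":27.2,"dy":1.7,"dz":0,"ax":0,"ay":0,"az":0},{"dx":27.2,"dy":1.7,"dz":0,"ax":0,"ay":0,"az":0},{"dx":27.2,"dy":1.7,"dz":0,"ax":0,"ay":0,"az":0},{"dx":27.2,"dy":1.7,"dz":0,"ax":0,"ay":0,"az":0},{"dx":27.2,"dy":1.7,"dz":0,"ax":0,"ay":0,"az":0},{"dx":27.2,"dy":1.7,"dz":0,"ax":0,"ay":0,"az":0},{"dx":27.2,"dy":1.7,"dz":0,"ax":0,"ay":0,"az":0},{"dx":27.2,"dy":1.7,"dz":0,"ax":0,"ay":0,"az":0},{"dx":27.2,"dy":1.7,"dz":0,"ax":0,"ay":0,"az":0},{"dx":27.2,"dy":1.7,"dz":0,"ax":0,"ay":0,"az":0},{"dx":0,"dy":0,"dz":0,"ax":0,"ay":0,"az":0},{"dx":0,"dy":0,"dz":0,"ax":0,"ay":0,"az":0},{"dx":0,"dy":0,"dz":0,"ax":0,"ay":0,"az":0}]'
python3 - <<'E'
from h import *
rpt((.5471,.2387,.018),74.5)
im=get_image('wrist'); np.save('g.npy',im,allow_pickle=True)
marks(im,["stop_face","carriage_face","clamp_grip","fixture"])
c=np.array([.9638,-.2667]);l=np.array([.2667,.9638]);f=np.array([.4835,.2563])
P=lambda a,b,z: [*(f+a*c+b*l),z]
pts=[P(.1,-.03,.052),P(.1,.03,.052),P(.03,-.03,.048),P(.03,.03,.048),P(.145,-.045,.012),P(.145,.045,.012),P(-.145,-.045,.012),P(-.145,.045,.012)]
v=im["pixels"].copy()
for q in proj(im,pts): cv2.circle(v,tuple(int(x) for x in q),2,(0,0,255),-1)
cv2.imwrite('pics/i.png',v)
E
```

```text
time: 24.15
tool_pos: [0.546, 0.2386, 0.1059]
orientation: [-179.9, 0.0, 74.7]
ft_force: [0.1, -0.2, -0.5]
finger_gap: 0.026
at [0.546  0.2386 0.1059] [-1.7994e+02  5.0000e-02  7.4670e+01] dx 0.4 dy 1.1 dz 87.9 az 0.2 gap 0.0260 F [ 0.1 -0.2 -0.5]
stop_face []
carriage_face []
clamp_grip [(0.66, array([285., 133.]), array([0.4834, 0.2556]))]
fixture [(0.63, array([286., 130.]), array([0.4841, 0.2565]))]
```

View pics/i.png

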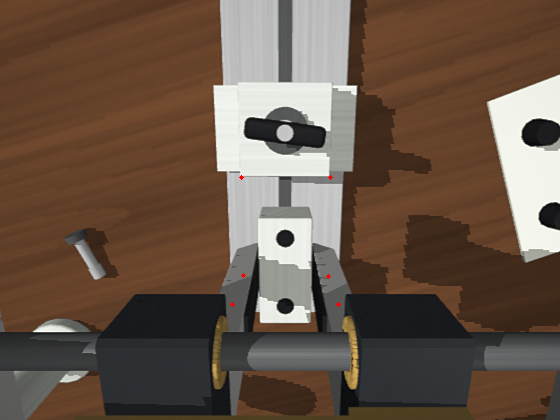

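The overlay matches the carriage's front edge (row 177), and the bar is nearly across the bed. The adapter is aligned over the slot, so I'll descend.

```bash
python3 -m handwheel '[{"dx":0.4,"dy":0.5,"dz":20,"ax":0,"ay":0,"az":0.2},{"dx":0,"dy":0,"dz":20,"ax":0,"ay":0,"az":0},{"dx":0,"dy":0,"dz":15,"ax":0,"ay":0,"az":0},{"dx":0,"dy":0,"dz":12,"ax":0,"ay":0,"az":0},{"dx":0,"dy":0,"dz":10,"ax":0,"ay":0,"az":0},{"dx":0,"dy":0,"dz":6,"ax":0,"ay":0,"az":0},{"dx":0,"dy":0,"dz":3.5,"ax":0,"ay":0,"az":0},{"dx":0,"dy":0,"dz":0,"ax":0,"ay":0,"az":0},{"dx":0,"dy":0,"dz":0,"ax":0,"ay":0,"az":0},{"dx":0,"dy":0,"dz":0,"ax":0,"ay":0,"az":0}]'
python3 -m handwheel '[{"dx":0,"dy":1,"dz":0,"ax":0,"ay":0,"az":0},{"dx":0,"dy":1,"dz":0,"ax":0,"ay":0,"az":0},{"dx":0,"dy":1,"dz":0,"ax":0,"ay":0,"az":0},{"dx":0,"dy":1,"dz":0,"ax":0,"ay":0,"az":0},{"dx":0,"dy":1,"dz":0,"ax":0,"ay":0,"az":0},{"dx":0,"dy":0,"dz":0,"ax":0,"ay":0,"az":0}]' - 10
python3 -c "
from h import *
rpt((.5529,.2371,.0185),74.5)"
```

```text
time: 25.4
tool_pos: [0.5476, 0.2398, 0.0206]
orientation: [179.9, -0.0, 74.5]
ft_force: [-0.8, -0.3, -0.1]
finger_gap: 0.0255
time: 26.0
tool_pos: [0.5518, 0.2383, 0.0199]
orientation: [-180.0, 0.0, 74.5]
ft_force: [-0.8, 0.4, -0.5]
finger_gap: 0.026
at [0.5518 0.2383 0.0199] [-1.7997e+02  1.0000e-02  7.4530e+01] dx -0.9 dy 1.4 dz 1.4 az 0.0 gap 0.0260 F [-0.8  0.4 -0.5]
```

```bash
python3 -m handwheel '[{"dx":-0.6,"dy":0,"dz":1,"ax":0,"ay":0,"az":0},{"dx":0,"dy":0.7,"dz":0.5,"ax":0,"ay":0,"az":0},{"dx":0,"dy":0.7,"dz":0,"ax":0,"ay":0,"az":0},{"dx":0,"dy":0.7,"dz":0,"ax":0,"ay":0,"az":0},{"dx":0,"dy":0.7,"dz":0,"ax":0,"ay":0,"az":0},{"dx":0,"dy":0,"dz":0,"ax":0,"ay":0,"az":0}]'
python3 -c "
from h import *
rpt((.5529,.2371,.0185),74.5)"
```

```text
time: 26.6
tool_pos: [0.5518, 0.2376, 0.0184]
orientation: [-179.6, 0.1, 74.5]
ft_force: [-9.3, 2.4, 8.0]
finger_gap: 0.0259
at [0.5518 0.2376 0.0184] [-1.7963e+02  8.0000e-02  7.4530e+01] dx -0.2 dy 1.2 dz -0.1 az 0.0 gap 0.0259 F [-9.3  2.4  8. ]
```

The arm has reached the stop: −9 N along the bed and 8 N vertical. I'll push slightly more, then release.

```bash
python3 -m handwheel '[{"dx":0,"dy":0.7,"dz":0,"ax":0,"ay":0,"az":0},{"dx":0,"dy":0.5,"dz":0,"ax":0,"ay":0,"az":0},{"dx":0,"dy":0,"dz":0,"ax":0,"ay":0,"az":0}]'
python3 -m handwheel '[{"dx":0,"dy":0,"dz":0,"ax":0,"ay":0,"az":0},{"dx":0,"dy":0,"dz":0,"ax":0,"ay":0,"az":0},{"dx":0,"dy":0,"dz":0,"ax":0,"ay":0,"az":0},{"dx":0,"dy":0,"dz":-10,"ax":0,"ay":0,"az":0},{"dx":0,"dy":0,"dz":-30,"ax":0,"ay":0,"az":0},{"dx":0,"dy":0,"dz":-40,"ax":0,"ay":0,"az":0},{"dx":0,"dy":0,"dz":-40,"ax":0,"ay":0,"az":0},{"dx":0,"dy":-30,"dz":-40,"ax":0,"ay":0,"az":0},{"dx":0,"dy":-30,"dz":-40,"ax":0,"ay":0,"az":0},{"dx":0,"dy":0,"dz":0,"ax":0,"ay":0,"az":0},{"dx":0,"dy":0,"dz":0,"ax":0,"ay":0,"az":0},{"dx":0,"dy":0,"dz":0,"ax":0,"ay":0,"az":0}]' 50
cat > chk.py <<'E'
from h import *
import sys
im=get_image('wrist')
marks(im,["stop_face","clamp_grip","fixture"],1); marks(im,["adapter"],2,{"adapter":.012})
c=np.array([.9638,-.2667]);l=np.array([.2667,.9638]);f=np.array([.4835,.2563])
P=lambda a,b,z: [*(f+a*c+b*l),z]
pts=[P(.1,-.03,.052),P(.1,.03,.052),P(.1,-.013,.036),P(.1,.013,.036),P(.044,-.013,.036),P(.044,.013,.036)]
v=cv2.resize(im["pixels"],None,fx=3,fy=3,interpolation=cv2.INTER_CUBIC)
for q in proj(im,pts): cv2.circle(v,tuple(int(x*3) for x in q),3,(0,0,255),-1)
m=proj(im,[P(.07,0,.03)])[0]*3; x,y=max(0,int(m[0])-400),max(0,int(m[1])-300)
print("crop origin",x/3,y/3); cv2.imwrite(sys.argv[1],v[y:y+600,x:x+800])
rpt((.4835,.2556,.0556),74.5)
E
python3 chk.py pics/j.png
```

```text
time: 26.9
tool_pos: [0.5522, 0.2375, 0.0183]
orientation: [-179.5, 0.1, 74.5]
ft_force: [-11.5, 2.7, 9.2]
finger_gap: 0.0261
time: 28.1
tool_pos: [0.4975, 0.2523, 0.2175]
orientation: [-179.9, 0.1, 74.5]
ft_force: [-0.2, 0.3, -1.0]
finger_gap: 0.0498
stop_face [(0.81, array([285., 258.]), array([0.5771, 0.23  ]))]
clamp_grip [(0.74, array([284., 185.]), array([0.4839, 0.2546]))]
fixture [(0.76, array([288., 171.]), array([0.483 , 0.2592]))]
adapter [(0.89, array([285., 237.]), array([0.5523, 0.2374])), (0.19, array([285., 183.]), array([0.4934, 0.2538]))]
crop origin 151.66666666666666 140.33333333333334
at [0.4976 0.2523 0.2171] [-1.7988e+02  7.0000e-02  7.4500e+01] dx -0.6 dy -14.5 dz 161.5 az -0.0 gap 0.0503 F [ 0.1 -0.7 -0.5]
```

View pics/j.png

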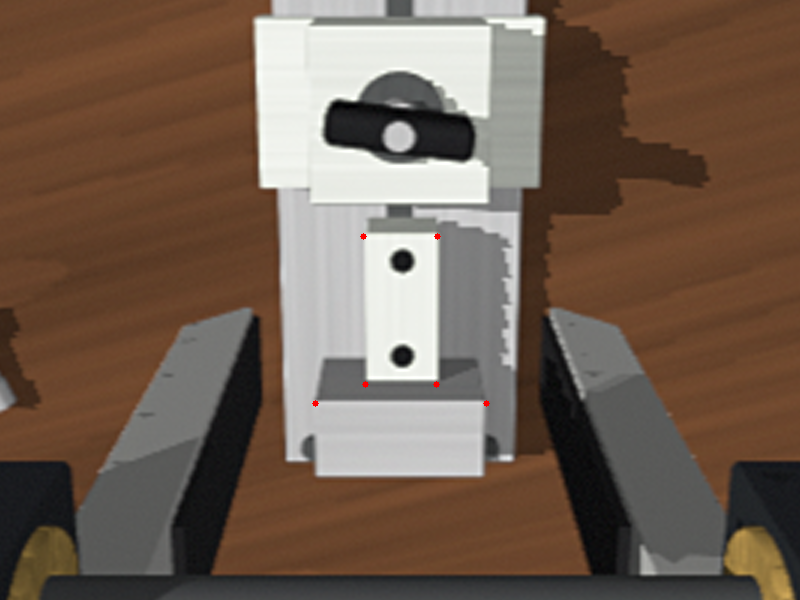

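The picture shows the adapter flush against the stop: its edge lies on the predicted flush line at crop row 384. It is centred, with holes up. Back to the knob.

```bash
python3 -m handwheel '[{"dx":-0.6,"dy":-14.5,"dz":0,"ax":0,"ay":0,"az":0},{"dx":0,"dy":0,"dz":0,"ax":0,"ay":0,"az":-8.5},{"dx":0,"dy":0,"dz":0,"ax":0,"ay":0,"az":-8.5},{"dx":0,"dy":0,"dz":0,"ax":0,"ay":0,"az":-8.5},{"dx":0,"dy":0,"dz":0,"ax":0,"ay":0,"az":-8.5},{"dx":0,"dy":0,"dz":0,"ax":0,"ay":0,"az":-8.5},{"dx":0,"dy":0,"dz":0,"ax":0,"ay":0,"az":-8.5},{"dx":0,"dy":0,"dz":0,"ax":0,"ay":0,"az":-8.5},{"dx":0,"dy":0,"dz":0,"ax":0,"ay":0,"az":-8.5},{"dx":0,"dy":0,"dz":0,"ax":0,"ay":0,"az":-8.5},{"dx":0,"dy":0,"dz":0,"ax":0,"ay":0,"az":-8.5},{"dx":0,"dy":0,"dz":30,"ax":0,"ay":0,"az":0},{"dx":0,"dy":0,"dz":30,"ax":0,"ay":0,"az":0},{"dx":0,"dy":0,"dz":30,"ax":0,"ay":0,"az":0},{"dx":0,"dy":0,"dz":30,"ax":0,"ay":0,"az":0},{"dx":0,"dy":0,"dz":25,"ax":0,"ay":0,"az":0},{"dx":0,"dy":0,"dz":16,"ax":0,"ay":0,"az":0},{"dx":0,"dy":0,"dz":0,"ax":0,"ay":0,"az":0},{"dx":0,"dy":0,"dz":0,"ax":0,"ay":0,"az":0}]' 50
python3 -m handwheel '[{"dx":0,"dy":0,"dz":0,"ax":0,"ay":0,"az":0},{"dx":0,"dy":0,"dz":0,"ax":0,"ay":0,"az":0},{"dx":0,"dy":0,"dz":0,"ax":0,"ay":0,"az":0},{"dx":0,"dy":0,"dz":0,"ax":0,"ay":0,"az":0},{"dx":0,"dy":0,"dz":0,"ax":0,"ay":0,"az":0},{"dx":0,"dy":0,"dz":0,"ax":0,"ay":0,"az":0},{"dx":0,"dy":0,"dz":0,"ax":0,"ay":0,"az":0},{"dx":0,"dy":0,"dz":0,"ax":0,"ay":0,"az":0}]' 5 40
python3 -m handwheel '[{"dx":-2,"dy":0.2,"dz":0,"ax":0,"ay":0,"az":0},{"dx":-2,"dy":0.2,"dz":0,"ax":0,"ay":0,"az":0},{"dx":-2,"dy":0.2,"dz":0,"ax":0,"ay":0,"az":0},{"dx":-2,"dy":0.2,"dz":0,"ax":0,"ay":0,"az":0},{"dx":-2,"dy":0.2,"dz":0,"ax":0,"ay":0,"az":0},{"dx":-2,"dy":0.2,"dz":0,"ax":0,"ay":0,"az":0},{"dx":-1,"dy":0.1,"dz":0,"ax":0,"ay":0,"az":0},{"dx":0,"dy":0,"dz":0,"ax":0,"ay":0,"az":0},{"dx":0,"dy":0,"dz":0,"ax":0,"ay":0,"az":0}]'
```

```text
time: 30.25
tool_pos: [0.4833, 0.2561, 0.0577]
orientation: [-180.0, -0.0, 159.5]
ft_force: [0.4, 0.6, 0.5]
finger_gap: 0.0503
time: 31.05
tool_pos: [0.4837, 0.2561, 0.0577]
orientation: [180.0, -0.0, 159.5]
ft_force: [-2.7, 0.2, 2.2]
finger_gap: 0.012
time: 31.95
tool_pos: [0.4956, 0.2528, 0.0576]
orientation: [-180.0, -0.1, 159.5]
ft_force: [-5.8, 0.2, 7.6]
finger_gap: 0.012
```

```bash
python3 -m handwheel '[{"dx":-1,"dy":0.1,"dz":0,"ax":0,"ay":0,"az":0},{"dx":-0.5,"dy":0,"dz":0,"ax":0,"ay":0,"az":0},{"dx":0,"dy":0,"dz":0,"ax":0,"ay":0,"az":0}]'
python3 -m handwheel '[{"dx":-1,"dy":0.1,"dz":0,"ax":0,"ay":0,"az":0},{"dx":-0.5,"dy":0,"dz":0,"ax":0,"ay":0,"az":0},{"dx":0,"dy":0,"dz":0,"ax":0,"ay":0,"az":0}]'
```

```text
time: 32.25
tool_pos: [0.4957, 0.2528, 0.0576]
orientation: [-179.9, -0.3, 159.5]
ft_force: [-10.4, 1.7, 10.7]
finger_gap: 0.0122
time: 32.55
tool_pos: [0.4957, 0.2527, 0.0575]
orientation: [-179.9, -0.5, 159.5]
ft_force: [-13.4, 2.9, 14.7]
finger_gap: 0.0124
```

The carriage is firmly seated: the arm stopped advancing and the force rose. Now I'll clamp.

```bash
python3 -m handwheel '[{"dx":0,"dy":0,"dz":0,"ax":0,"ay":0,"az":5},{"dx":0,"dy":0,"dz":0,"ax":0,"ay":0,"az":5},{"dx":0,"dy":0,"dz":0,"ax":0,"ay":0,"az":5},{"dx":0,"dy":0,"dz":0,"ax":0,"ay":0,"az":5},{"dx":0,"dy":0,"dz":0,"ax":0,"ay":0,"az":5},{"dx":0,"dy":0,"dz":0,"ax":0,"ay":0,"az":5},{"dx":0,"dy":0,"dz":0,"ax":0,"ay":0,"az":5},{"dx":0,"dy":0,"dz":0,"ax":0,"ay":0,"az":5},{"dx":0,"dy":0,"dz":0,"ax":0,"ay":0,"az":5},{"dx":0,"dy":0,"dz":0,"ax":0,"ay":0,"az":5},{"dx":0,"dy":0,"dz":0,"ax":0,"ay":0,"az":5},{"dx":0,"dy":0,"dz":0,"ax":0,"ay":0,"az":5},{"dx":0,"dy":0,"dz":0,"ax":0,"ay":0,"az":5},{"dx":0,"dy":0,"dz":0,"ax":0,"ay":0,"az":2},{"dx":0,"dy":0,"dz":0,"ax":0,"ay":0,"az":0},{"dx":0,"dy":0,"dz":0,"ax":0,"ay":0,"az":0}]'
python3 -c "
from h import *
o=get_obs();print(o['ft_torque'],o['tool_pos'])"
```

```text
time: 34.15
tool_pos: [0.4962, 0.2523, 0.0575]
orientation: [-179.6, -0.0, 92.6]
ft_force: [-12.2, 2.2, 13.3]
finger_gap: 0.012
[0.39652021 2.38094907 0.15336071] [0.49619194 0.25228972 0.0574966 ]
```

Tool yaw is 92.6°, so the knob is at about 1.25 rad. I'll release, lift and check.

```bash
python3 -m handwheel '[{"dx":0,"dy":0,"dz":0,"ax":0,"ay":0,"az":0},{"dx":0,"dy":0,"dz":0,"ax":0,"ay":0,"az":0},{"dx":0,"dy":0,"dz":0,"ax":0,"ay":0,"az":0},{"dx":0,"dy":0,"dz":0,"ax":0,"ay":0,"az":0},{"dx":0,"dy":0,"dz":-20,"ax":0,"ay":0,"az":0},{"dx":0,"dy":0,"dz":-40,"ax":0,"ay":0,"az":0},{"dx":0,"dy":0,"dz":-40,"ax":0,"ay":0,"az":0},{"dx":0,"dy":0,"dz":-40,"ax":0,"ay":0,"az":0},{"dx":0,"dy":0,"dz":-20,"ax":0,"ay":0,"az":0},{"dx":0,"dy":0,"dz":0,"ax":0,"ay":0,"az":0},{"dx":0,"dy":0,"dz":0,"ax":0,"ay":0,"az":0},{"dx":0,"dy":0,"dz":0,"ax":0,"ay":0,"az":0}]' 50
python3 chk.py pics/k.png
```

```text
time: 35.35
tool_pos: [0.498, 0.2514, 0.215]
orientation: [-179.8, 0.1, 92.5]
ft_force: [0.1, 0.4, 0.3]
finger_gap: 0.0502
stop_face [(0.65, array([260., 258.]), array([0.5802, 0.226 ]))]
clamp_grip [(0.71, array([288., 197.]), array([0.4942, 0.2536]))]
fixture [(0.64, array([289., 174.]), array([0.4835, 0.255 ]))]
adapter [(0.76, array([271., 233.]), array([0.55  , 0.2375])), (0.23, array([ 80., 274.]), array([0.6091, 0.0183]))]
crop origin 136.66666666666666 139.0
at [0.4987 0.2516 0.2164] [-1.799e+02  2.000e-02  9.253e+01] dx 4.6 dy -15.0 dz 160.8 az 18.0 gap 0.0503 F [0.2 0.1 1.3]
```

View pics/k.png

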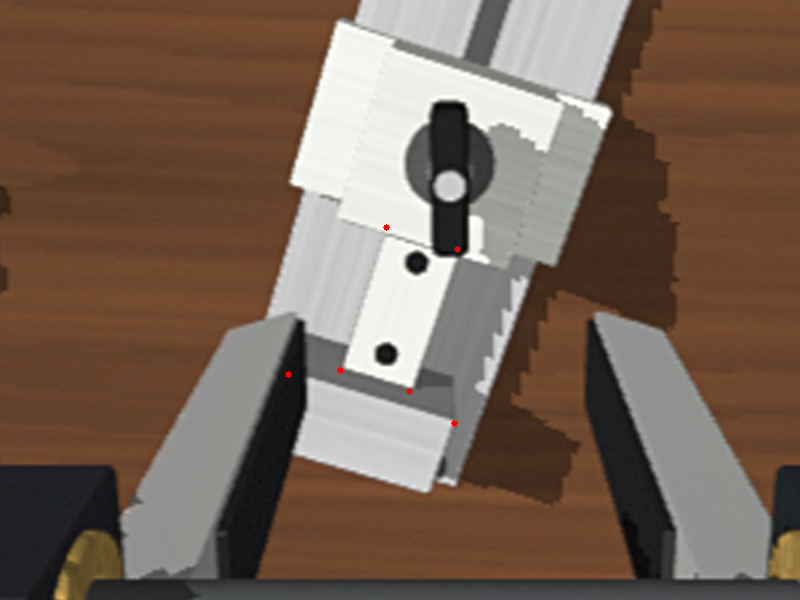

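The check view shows the block hard between the two stops with no visible gap, and the bar nearly along the bed (about 1.25 rad). The arm is clear, so I'm handing in.

```bash
python3 -c "
from cell import *
print(close_job())"
```

```text
the job is handed in; nothing more can be done
None
```

The job is handed in, after about 35 s of the 72 s allowed. The adapter is on the bed, butted against the fixed stop, with the sliding stop clamped against it. The hand-in reported no verdict.

**What I did**
- I turned the knob back to about 0.09 rad (clamp free) and drew the sliding stop back about 46 mm.
- I took the adapter by its ends from the right-hand stall and set it on free bench.
- The fingers would not fit at its ends between the stops, so I regrasped it across its width.
- I placed it over the slot and pushed it against the fixed stop until the force reached about 11 N.
- I pushed the sliding stop up with the knob until the arm stopped advancing at about 13 N. It slides freely at 2 to 3 N, so it was in firm contact.
- I then turned the knob tight, released it and lifted clear.

**Last checks**
- **Knob:** it stands at about 1.25 rad, from both the tool angle and the bar's direction in the picture.
- **Gap:** none is visible between the sliding stop and the block. I judged this by eye and from the forces, and did not measure it in millimetres.
- **Adapter pose:** it is centred, holes up. Its edges fit the predicted flush position to about 1 mm. The network's mark was off by up to 3 mm after clamping; I trusted the picture and the forces instead.
- **Robot:** no force on the tool beyond noise, standing about 0.16 m above the fixture.
- **Not re-checked:** I took no final picture of the other objects. I saw nothing touch them during the moves.

The very first move was refused because the rows did not list all six values; nothing moved, and I sent it again in full.

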